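# Press a pile of heat-spreader plates under a lopsided bar

### The arm

A 6-joint arm with a two-finger parallel gripper is mounted at the origin on the work surface. World frame = base frame: x ahead of the robot, y to its left, z up, the work surface at z = 0. Lengths are in m, angles in degrees, forces in N, time in s.
With the tool pointing down it reaches from about 0.3 to 0.75 m from the base axis. Payload 8.5 kg.
Tool frame: the origin (TCP) lies at the very end of the fingers, on their centre line; the grasp point (between the pads) lies 19 mm behind it; x points along the fingers, y is the direction in which the jaws open and shut, and the axes are right-handed (so a half turn about x gives the same grasp; the last joint's range is limited). The gripper opens to 85 mm and grips with 20 to 120 N. Pads are 22 mm wide; open, the fingers measure 114 mm over their backs; the gripper's body (76 mm by 85 mm) begins 54 mm behind the grasp point. The pads swing forward as they close: fully open they stand 13 mm farther back than shut.
Start: joints at [-85.216, 21.807, 74.336, -0, 83.858, -12.336], TCP at [0.162, -0.526, 0.231] pointing down, gripper open.
Joint ranges: [-178.18, 178.18], [-50.72, 133.34], [12.68, 142.11], [-81.47, 261.47], [9.98, 163.14], [-165.26, 165.26]. Speed limits (degrees/s): [136.94, 136.94, 180, 180, 180, 180].

### API

Orientations are given as a 3x3 rotation matrix whose columns are the frame's x, y, z axes.
In Python, from rig import sensors, cams, env gives the robot as it stands.
- The arm moves only by the shell command python3 -m crank 'ROWS' [FORCE]. ROWS is a JSON object of lists of equal length, an entry for each row: "hand": the closure in counts, from 0 (fully open) to 255 (shut); "translation": the shift along the tool's x, y, z in m, a list of three; "dr": the turn, a rotation vector about the tool's x, y, z in rad, a list of three. A call has 1 to 5 rows; each row is the pose to reach, as a shift and turn from the pose commanded when the call began, along the tool's axes at that moment; what a row does not reach only later rows make up. A row lasts 1/10 s, in which the tool goes at most 50 mm and 8.59 degrees, less where a joint would pass 70% of its speed; a pose out of reach is approached as far as the arm can. A call with a gripper value outside its range is refused whole. The fingers move at their own pace and stop on an object; FORCE is the grip in N (left out, the last holds). Time passes only in rows, so rows that repeat a pose let the fingers close. It gives the time, the measured TCP pose, the force and the opening at its end, in the units of the state.
- sensors.observe(): the state, without advancing time (a new reading comes with each control period).
- cams.get_image(name): name is "side" or "top"; returns (picture, depth): 400x640x3 uint8, blue, green, red; 400x640 float32, m along the optical axis (not along the pixel's ray), 0 where there is no reading.
- cams.calibration(name): a dict with "vertical_fov" (degrees; the focal length in pixels is half the picture's height over the tangent of half this angle, whatever the lens; pixels are square), "cx", "cy" (the principal point, pixels), "extrinsics" (4x4, takes a point from camera to world coordinates). Camera axes: x right, y down, z forward; pixel columns grow to the right and rows downward; lengths in m; the calibration is good to about 2 mm. A picture is of the moment at which its call begins. calibration takes no time and is no camera call.
- env.close_job(): hands the job in, once; it reports no verdict.
The state is a dict: "time_s": time; "q": joint angles; "qvel": joint speeds; "joint_efforts": joint torques, N m; "position": TCP position; "tool_rot": TCP orientation; "ft_force": force on the tool from outside, world axes, zero at the start; "wrist_torque": the same for the moment, N m; "grip_width": finger opening in m.
Only numpy, scipy, OpenCV 4.12 (cv2) and the standard library are available. Lean on these libraries where they do the work, as an engineer would, in place of code of your own. Each camera call takes 0.05 s, during which the arm holds its last target. There are 200 camera calls.

### The job

Set up the bonded lamp plates for pressing: pile every copper plate that is on the bench squarely on the small black-topped plinth, edges in line with it, then lay the red pressure strip lengthwise along the middle of the top plate. Then find the balance point of the lopsided blue bar by a low trial lift, shift the grip to it, lift the bar level well clear of the bench, and lay it, gripped there, squarely across the middle of the strip, so that when let go it balances level on the strip alone; leave the screwdriver, the carton and the jar alone.

Things in the scene. Friction and masses are not known exactly. Their poses are not given: they have to be found in the camera images.
- plinth_top (a point): centre of the top face of the fixed pressing plinth: a black rubber top, 70 mm (x) by 50 mm (y) on a green block of the same outline, 14 mm high in all. The plates' 64 mm sides go along its x. Position and yaw change from start to start
- plate1_c (a point): centre of a loose copper plate, 64 mm (its x) by 44 mm (its y) by 10 mm thick (z up), 0.2 kg, two dark dots on one face, either face may be up; lies flat on the bench at the start. Absent (None) in some starts
- plate2_c (a point): centre of a loose copper plate, 64 mm (its x) by 44 mm (its y) by 10 mm thick (z up), 0.2 kg, two dark dots on one face, either face may be up; lies flat on the bench at the start. Absent (None) in some starts
- plate3_c (a point): centre of a loose copper plate, 64 mm (its x) by 44 mm (its y) by 10 mm thick (z up), 0.2 kg, two dark dots on one face, either face may be up; lies flat on the bench at the start. Absent (None) in some starts
- plate4_c (a point): centre of a loose copper plate, 64 mm (its x) by 44 mm (its y) by 10 mm thick (z up), 0.2 kg, two dark dots on one face, either face may be up; lies flat on the bench at the start. Absent (None) in some starts
- plate5_c (a point): centre of a loose copper plate, 64 mm (its x) by 44 mm (its y) by 10 mm thick (z up), 0.2 kg, two dark dots on one face, either face may be up; lies flat on the bench at the start. Absent (None) in some starts
- strip_c (a point): centre of the loose red pressure strip: a square steel bar 64 mm long (its x) and 20 by 20 mm in section (y, z), 0.15 kg; any of its four long faces may be up. On the pile it lies along the plinth's x
- bar_c (a point): middle of the loose blue bar, 15 mm above its flat underside. It runs along its x, 20 mm wide (y), 30 mm high (z up), with a yellow block fixed at each end, undersides flush: the big one (60 mm wide, 46 mm high) spans x = +95 to +145 mm, the small one (36 mm cube) x = -145 to -109 mm. Finally its x lies along the plinth's y, either way round
- plate1: the plate of point plate1_c (origin at the centre of its underside)
- plate2: the plate of point plate2_c (origin at the centre of its underside)
- plate3: the plate of point plate3_c (origin at the centre of its underside)
- plate4: the plate of point plate4_c (origin at the centre of its underside)
- plate5: the plate of point plate5_c (origin at the centre of its underside)
- strip: the red pressure strip (origin at the middle of one long face)
- bar: the blue bar with its two blocks (origin below bar_c, on the underside). The blocks' weights are hidden and differ from start to start (whole bar 0.4 to 0.95 kg): the balance point lies on the bar, 0 to 78 mm from bar_c towards the big block (+x). Lifted in a light grip (8 N) off that point it swings heavy end down; a hard grip (35 N) can hold it stiff
- driver: bystander: screwdriver with a red handle, lying on the bench; leave it alone
- carton: bystander: small blue carton, 60 by 90 by 55 mm high; leave it alone (origin at the centre of its underside)
- jar: bystander: amber jar, 60 mm across, 80 mm high; leave it alone (origin at the centre of its underside)
There are look-alikes about, which are no part of the job. Leave any purple or turquoise look-alike of the plate3 alone.

How it is judged (in metres and radians):
On the way, in this order (a step that is already met when the one before it is completed fails the run):
1. every copper plate present is piled squarely on the plinth (horizontal distance between each of plate1_c, plate2_c, plate3_c, plate4_c, plate5_c and plinth_top below 0.007 m and angle between the x axis of each of plate1_c, plate2_c, plate3_c, plate4_c, plate5_c and the x axis of plinth_top, either way round below 0.12 rad and angle between the z axis of each of plate1_c, plate2_c, plate3_c, plate4_c, plate5_c and the z axis of plinth_top, either way round below 0.06 rad and height (world z) of each of plate1_c, plate2_c, plate3_c, plate4_c, plate5_c below 0.1 m and linear speed of each of plate1, plate2, plate3, plate4, plate5 below 0.02 m/s), for 0.2 s.
2. the pressure strip lies lengthwise along the middle of the top plate (all of step 1 and horizontal distance between strip_c and plinth_top below 0.007 m and angle between the x axis of strip_c and the x axis of plinth_top, either way round below 0.12 rad and height (world z) of strip_c below 0.1 m and ((z of strip_c in the frame of plate1_c above 0.012 m and angle between plate1_c's own z axis and vertical below 1.5 rad) or (z of strip_c in the frame of plate1_c below -0.012 m and angle between plate1_c's own z axis and vertical above 1.5 rad)) and ((z of strip_c in the frame of plate2_c above 0.012 m and angle between plate2_c's own z axis and vertical below 1.5 rad) or (z of strip_c in the frame of plate2_c below -0.012 m and angle between plate2_c's own z axis and vertical above 1.5 rad)) and ((z of strip_c in the frame of plate3_c above 0.012 m and angle between plate3_c's own z axis and vertical below 1.5 rad) or (z of strip_c in the frame of plate3_c below -0.012 m and angle between plate3_c's own z axis and vertical above 1.5 rad)) and ((z of strip_c in the frame of plate4_c above 0.012 m and angle between plate4_c's own z axis and vertical below 1.5 rad) or (z of strip_c in the frame of plate4_c below -0.012 m and angle between plate4_c's own z axis and vertical above 1.5 rad)) and ((z of strip_c in the frame of plate5_c above 0.012 m and angle between plate5_c's own z axis and vertical below 1.5 rad) or (z of strip_c in the frame of plate5_c below -0.012 m and angle between plate5_c's own z axis and vertical above 1.5 rad)) and linear speed of strip below 0.02 m/s), for 0.2 s.
3. the bar is lifted level (within 5 degrees), its underside 40 mm or more above the bench (height (world z) of bar_c above 0.055 m and angle between bar_c's own z axis and vertical below 0.087 rad), for 0.5 s.
4. the bar is set down on the strip with the grip at its balance point, that is with the grip over the strip's middle (horizontal distance between the grasp point and strip_c below 0.022 m and distance between the grasp point and strip_c below 0.07 m and contact force between bar and strip above 1 N), for 0.1 s.
At the end, for the whole second after the job is handed in: Plates present, with the strip on top, lie flat on the plinth, each within 7 mm and 0.12 rad of its middle; the bar rests on the strip alone, level within 0.05 rad, its line within 12 mm of the strip's middle and 0.17 rad of the plinth's y; all at rest (all of step 2 and angle between bar_c's own z axis and vertical below 0.05 rad and z of strip_c in the frame of bar_c between -0.029 and -0.021 m and y of strip_c in the frame of bar_c between -0.012 and 0.012 m and angle between the x axis of bar_c and the y axis of plinth_top, either way round below 0.17 rad and contact force between bar and strip above 1 N and linear speed of bar below 0.02 m/s and angular speed of bar below 0.1 rad/s); the robot touches nothing.
It fails at once if the screwdriver is disturbed (distance of driver from where it was at the start of the episode above 0.04 m).
It fails at once if the carton is disturbed (distance of carton from where it was at the start of the episode above 0.04 m or angle between carton's own z axis and vertical above 0.5 rad).
It fails at once if the jar is disturbed (distance of jar from where it was at the start of the episode above 0.04 m or angle between jar's own z axis and vertical above 0.5 rad).
Of plate1, plate2, plate3, plate4, plate5 only 3 to 5 are there at a start; the rules pass over those that are not, and their reading is None.
At some moment in a run one of plate1, plate2, plate3, plate4, plate5 may be knocked a few centimetres aside while the robot is not near it.
Once in a run the grip may slacken for a moment while it holds something.
It also fails if it takes over 210 s, if anything falls off the work surface, if the arm or the gripper's body presses on something with over 40 N, if the wrist force passes 120 N, or if a joint passes its speed limit or range.

## Working session

There is one attempt and no reset: what is moved stays moved. The work goes in short steps, Python scripts to look and compute and a shell command to move; the robot and the scene stay as the last step left them, time stands still between calls to the robot, and variables do not carry over. Pictures are saved under pics/ and viewed, about 12 in all and at most 16, crops included, and the job is handed in when it is done.

```bash
ls; mkdir -p pics; python3 - <<'E'
from rig import sensors,cams
import cv2,numpy as np
s=sensors.observe()
print({k:np.round(v,3).tolist() for k,v in s.items()})
for n in("top","side"):
    im,d=cams.get_image(n);cv2.imwrite(f"pics/a_{n}.png",im);np.save(f"pics/a_{n}.npy",d)
    c=cams.calibration(n);print(n,{k:np.round(v,4).tolist() for k,v in c.items()})
E
```

```text
pics
{'time_s': 0.0, 'q': [-85.216, 21.843, 74.385, 0.001, 83.858, -12.334], 'qvel': [0.042, -0.009, 0.038, 0.117, 0.045, 0.053], 'joint_efforts': [-0.0, -44.846, -23.128, -0.0, 0.005, 0.0], 'position': [0.162, -0.525, 0.231], 'tool_rot': [[-0.0, 0.294, -0.956], [0.002, -0.956, -0.294], [-1.0, -0.001, -0.0]], 'ft_force': [0.894, 0.399, 0.362], 'wrist_torque': [0.01, 0.049, 0.035], 'grip_width': 0.085}
top {'vertical_fov': 42.8961, 'cx': 313.4043, 'cy': 196.2465, 'extrinsics': [[0.0019, -0.9985, 0.0556, 0.4695], [-0.9998, -0.003, -0.0201, 0.0146], [0.0203, -0.0556, -0.9982, 1.6007], [0.0, 0.0, 0.0, 1.0]]}
side {'vertical_fov': 55.5465, 'cx': 314.2081, 'cy': 192.3178, 'extrinsics': [[0.9458, -0.1565, 0.2844, 0.2474], [-0.3245, -0.4819, 0.8139, -0.8955], [0.0097, -0.8621, -0.5066, 0.5875], [0.0, 0.0, 0.0, 1.0]]}
```

View pics/a_top.png

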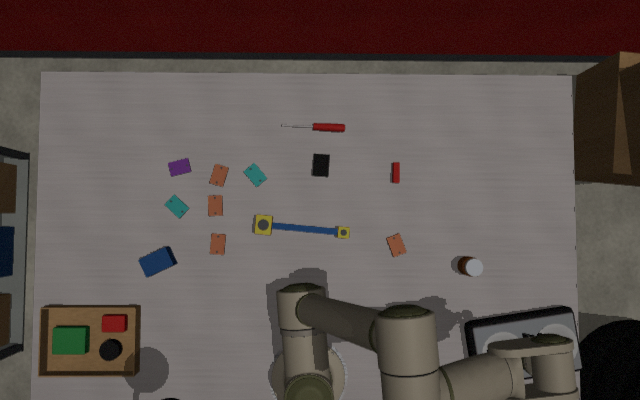

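View pics/a_side.png

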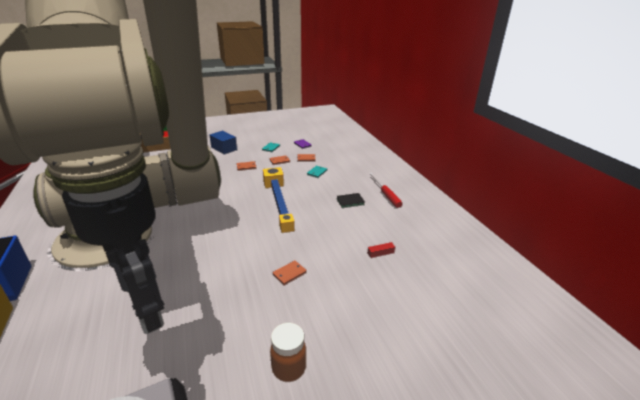

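The top view shows four copper plates at about (219,175), (215,206), (218,244) and (396,245). The plinth is at (321,165), the strip at (396,173), and the bar runs from (263,225) to (343,232). Next I'll measure their poses.

```bash
cat > h.py <<'E'
import cv2,numpy as np
from rig import sensors,cams
RNG={'copper':[((5,110,90),(16,255,255))],'red':[((0,170,80),(4,255,255)),((174,170,80),(180,255,255))],
 'blue':[((100,130,50),(120,255,255))],'yellow':[((20,120,100),(34,255,255))],'black':[((0,0,0),(180,255,45))]}
def cast(n,u,v,z):
    c=cams.calibration(n);f=200/np.tan(np.radians(c['vertical_fov']/2));E=np.array(c['extrinsics'])
    u=np.asarray(u,float);v=np.asarray(v,float)
    r=np.stack([(u-c['cx'])/f,(v-c['cy'])/f,np.ones_like(u)],-1)@E[:3,:3].T
    return (E[:3,3]+r*((z-E[2,3])/r[...,2])[...,None])[...,:2]
def find(im,col,z,box=(100,90,500,290),amin=40,n='top',show=True):
    h=cv2.cvtColor(im,cv2.COLOR_BGR2HSV);m=sum(cv2.inRange(h,*r) for r in RNG[col])
    k=np.zeros_like(m);k[box[1]:box[3],box[0]:box[2]]=255;m&=k;out=[]
    for c in cv2.findContours(m,cv2.RETR_EXTERNAL,cv2.CHAIN_APPROX_NONE)[0]:
        g=np.zeros_like(m);cv2.drawContours(g,[c],-1,255,-1);v,u=np.nonzero(g)
        if len(u)<amin: continue
        p=cast(n,u,v,z);q=p.mean(0);w,V=np.linalg.eigh(np.cov(p.T));a=V[:,1]
        yaw=np.degrees(np.arctan2(a[1],a[0]))%180;yaw-=180*(yaw>90)
        out.append((q[0],q[1],yaw,len(u)))
        if show: print(col,'px',u.mean().round(),v.mean().round(),'xy',q.round(4),'yaw',round(yaw,1),'LW',np.sqrt(12*w[::-1]).round(3),len(u))
    return out
def go(x,y,z,yaw):
    """yaw (deg) = wanted world direction of the tool's z/-z axis (object's long axis); jaws across it"""
    s=sensors.observe();R=np.array(s['tool_rot']);p=np.array(s['position'])
    d=R.T@(np.array([x,y,z])-p)
    t=np.radians(yaw);Y=np.array([-np.sin(t),np.cos(t),0])
    if Y@R[:,1]<0:Y=-Y
    X=np.array([0,0,-1.]);T=np.stack([X,Y,np.cross(X,Y)],1)
    dr=cv2.Rodrigues(R.T@T)[0].ravel()
    print('go: translation',d.round(4).tolist(),'dr',dr.round(4).tolist(),'rot deg',np.degrees(np.linalg.norm(dr)).round(1))
def st():
    s=sensors.observe();print('t',round(s['time_s'],2),'p',np.round(s['position'],4),'q',np.round(s['q'],1),'F',np.round(s['ft_force'],1),'M',np.round(s['wrist_torque'],2),'w',round(s['grip_width'],4))
E
python3 - <<'E'
from h import *
im=cv2.imread('pics/a_top.png')
find(im,'copper',.009);find(im,'red',.019);find(im,'black',.014,(290,140,350,190));find(im,'blue',.03,(240,200,360,260),20);find(im,'yellow',.04,(240,200,360,260),20)
h=cv2.cvtColor(im,cv2.COLOR_BGR2HSV);print(h[175,219],h[173,396],h[165,321],h[228,300])
x,y,*_=find(im,'copper',.009,show=False)[0];
E
```

```text
copper px 396.0 245.0 xy [ 0.4071 -0.2762] yaw 21.1 LW [0.062 0.042] 269
copper px 217.0 244.0 xy [0.4099 0.2808] yaw -6.4 LW [0.062 0.043] 281
copper px 215.0 205.0 xy [0.5296 0.2904] yaw 2.5 LW [0.061 0.043] 273
copper px 219.0 175.0 xy [0.6249 0.2795] yaw -16.9 LW [0.062 0.043] 275
red px 396.0 173.0 xy [ 0.6325 -0.275 ] yaw -2.5 LW [0.061 0.017] 106
red px 329.0 127.0 xy [ 0.7765 -0.0669] yaw 87.9 LW [0.096 0.02 ] 192
black px 320.0 165.0 xy [ 0.6569 -0.039 ] yaw -3.1 LW [0.068 0.048] 333
blue px 304.0 228.0 xy [0.4587 0.0108] yaw 84.4 LW [0.203 0.017] 356
yellow px 343.0 232.0 xy [ 0.4472 -0.1084] yaw -61.9 LW [0.035 0.033] 124
yellow px 263.0 224.0 xy [0.47   0.1372] yaw -3.7 LW [0.058 0.049] 306
[  9 144 126] [  1 205 118] [15 54 19] [107 181  93]
```

```bash
python3 - <<'E'
from h import *
go(.4071,-.2762,.08,21.1)
E
```

```text
go: translation [0.1511, -0.1657, -0.3077] dr [-0.0695, -0.0003, 0.0013] rot deg 4.0
```

```bash
python3 -m crank '{"hand":[60,60,90,90,90],"translation":[[0,-0.025,-0.045],[0,-0.05,-0.09],[0,-0.07,-0.13],[0,-0.09,-0.17],[0,-0.11,-0.205]],"dr":[[0,0,0],[0,0,0],[-0.03,0,0],[-0.05,0,0],[-0.07,0,0]]}' 30
python3 - <<'E'
from h import *
st();go(.4071,-.2762,.08,21.1)
E
```

```text
time_s: 0.6
position: [0.3266, -0.3584, 0.2312]
tool_rot: [[-0.0, 0.362, -0.932], [0.0, -0.932, -0.362], [-1.0, -0.0, -0.0]]
ft_force: [0.8, -0.7, 0.6]
grip_width: 0.0558
t 0.6 p [ 0.3266 -0.3584  0.2312] q [-61.7  15.3  84.2   0.   80.5   7.1] F [ 0.8 -0.7  0.6] M [0.01 0.01 0.01] w 0.0558
go: translation [0.1512, -0.0475, -0.1047] dr [0.0018, -0.0001, 0.0004] rot deg 0.1
```

```bash
python3 -m crank '{"hand":[90,90,90,90,90],"translation":[[0.03,-0.02,-0.045],[0.07,-0.04,-0.09],[0.12,-0.0475,-0.105],[0.17,-0.0475,-0.105],[0.2,-0.0475,-0.105]],"dr":[[0,0,0],[0,0,0],[0,0,0],[0,0,0],[0,0,0]]}'
python3 -m crank '{"hand":[90,90,140,140,140],"translation":[[0.015,0,0],[0.029,0,0],[0.029,0,0],[0.029,0,0],[0.029,0,0]],"dr":[[0,0,0],[0,0,0],[0,0,0],[0,0,0],[0,0,0]]}'
python3 - <<'E'
from h import *
st();im,_=cams.get_image('side');cv2.imwrite('pics/b.png',cv2.resize(im[200:320,200:380],None,fx=4,fy=4))
E
```

```text
time_s: 1.1
position: [0.4069, -0.2769, 0.0298]
tool_rot: [[0.001, 0.362, -0.932], [-0.001, -0.932, -0.362], [-1.0, 0.001, -0.0]]
ft_force: [0.8, -2.0, -0.5]
grip_width: 0.0551
time_s: 1.6
position: [0.4064, -0.2783, 0.003]
tool_rot: [[0.001, 0.36, -0.933], [-0.001, -0.933, -0.36], [-1.0, 0.001, -0.0]]
ft_force: [-0.6, -0.1, -2.5]
grip_width: 0.0432
t 1.6 p [ 0.4064 -0.2783  0.003 ] q [-48.2  33.5 100.4   0.   46.1  20.7] F [-0.6 -0.1 -2.5] M [ 0.04  0.06 -0.08] w 0.0432
```

View pics/b.png

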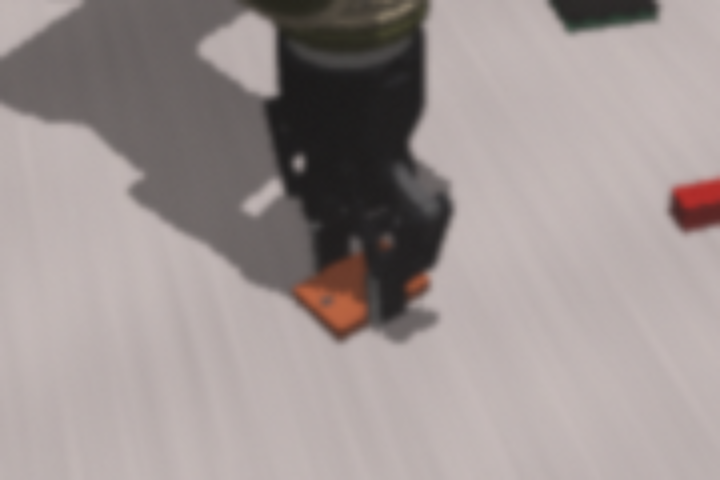

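```bash
python3 -m crank '{"hand":[165,165,165,165,165],"translation":[[0,0,0],[0,0,0],[-0.03,0,0],[-0.06,0,0],[-0.09,0,0]],"dr":[[0,0,0],[0,0,0],[0,0,0],[0,0,0],[0,0,0]]}'
python3 - <<'E'
from h import *
st();go(.6569,-.039,.09,-3.1)
E
```

```text
time_s: 2.15
position: [0.4061, -0.2778, 0.0935]
tool_rot: [[-0.0, 0.36, -0.933], [0.0, -0.933, -0.36], [-1.0, -0.0, 0.0]]
ft_force: [0.6, 0.4, -3.1]
grip_width: 0.0429
t 2.15 p [ 0.4061 -0.2778  0.0935] q [-48.2  25.   95.3  -0.   59.7  20.7] F [ 0.6  0.4 -3.1] M [ 0.02 -0.03 -0.04] w 0.0429
go: translation [0.0035, -0.1324, -0.3201] dr [0.4229, 0.0002, 0.0003] rot deg 24.2
```

```bash
python3 -m crank '{"hand":[165,165,165,165,165],"translation":[[0,-0.018,-0.042],[0,-0.035,-0.085],[0,-0.053,-0.127],[0,-0.07,-0.17],[0,-0.087,-0.21]],"dr":[[0.1,0,0],[0.2,0,0],[0.3,0,0],[0.4,0,0],[0.423,0,0]]}'
python3 - <<'E'
from h import *
st();go(.6569,-.039,.09,-3.1)
E
```

```text
time_s: 2.65
position: [0.572, -0.1195, 0.0925]
tool_rot: [[0.0, -0.057, -0.998], [-0.0, -0.998, 0.057], [-1.0, 0.0, -0.0]]
ft_force: [0.4, -0.8, -2.0]
grip_width: 0.0429
t 2.65 p [ 0.572  -0.1195  0.0925] q [-23.4  32.7  80.4   0.   66.9  69.9] F [ 0.4 -0.8 -2. ] M [-0.06  0.01 -0.  ] w 0.0429
go: translation [0.0025, -0.0852, -0.0802] dr [-0.003, -0.0003, -0.0001] rot deg 0.2
```

```bash
python3 -m crank '{"hand":[165,165,165,165,165],"translation":[[0,-0.035,-0.035],[0,-0.07,-0.068],[0,-0.085,-0.08],[0.02,-0.085,-0.08],[0.05,-0.085,-0.08]],"dr":[[0,0,0],[0,0,0],[0,0,0],[0,0,0],[0,0,0]]}'
python3 - <<'E'
from h import *
st();go(.6569,-.039,.018,-3.1)
E
```

```text
time_s: 3.15
position: [0.6564, -0.0399, 0.0431]
tool_rot: [[0.004, -0.053, -0.999], [-0.001, -0.999, 0.053], [-1.0, 0.001, -0.004]]
ft_force: [-0.8, -0.4, -2.0]
grip_width: 0.0429
t 3.15 p [ 0.6564 -0.0399  0.0431] q [-13.8  42.1  70.1  -0.   67.6  79.3] F [-0.8 -0.4 -2. ] M [-0.07 -0.01  0.06] w 0.0429
go: translation [0.0251, -0.0009, -0.0003] dr [0.0014, -0.0037, -0.0007] rot deg 0.2
```

```bash
python3 -m crank '{"hand":[165,165,165,165,165],"translation":[[0.015,-0.001,0],[0.022,-0.001,0],[0.025,-0.001,0],[0.025,-0.001,0],[0.025,-0.001,0]],"dr":[[0,0,0],[0,0,0],[0,0,0],[0,0,0],[0,0,0]]}'
python3 -m crank '{"hand":[110,100,90,90,90],"translation":[[0,0,0],[0,0,0],[-0.01,0,0],[-0.05,0,0],[-0.1,0,0]],"dr":[[0,0,0],[0,0,0],[0,0,0],[0,0,0],[0,0,0]]}'
python3 - <<'E'
from h import *
st();go(.6249,.2795,.12,-16.9)
E
```

```text
time_s: 3.65
position: [0.6558, -0.0398, 0.0184]
tool_rot: [[0.002, -0.054, -0.999], [-0.0, -0.999, 0.054], [-1.0, 0.0, -0.002]]
ft_force: [0.0, -0.1, -2.2]
grip_width: 0.0428
time_s: 4.15
position: [0.6545, -0.0394, 0.1177]
tool_rot: [[-0.003, -0.054, -0.999], [0.001, -0.999, 0.054], [-1.0, -0.001, 0.003]]
ft_force: [1.1, -0.1, -0.0]
grip_width: 0.0553
t 4.15 p [ 0.6545 -0.0394  0.1177] q [-13.8  37.6  65.6   0.   77.   79.3] F [ 1.1 -0.1 -0. ] M [ 0.   -0.03 -0.03] w 0.0553
go: translation [-0.0019, -0.3168, 0.0468] dr [0.2407, 0.0035, 0.0002] rot deg 13.8
```

```bash
python3 -m crank '{"hand":[90,90,90,90,90],"translation":[[0,-0.045,0.005],[0,-0.09,0.012],[0,-0.135,0.02],[0,-0.18,0.027],[0,-0.225,0.033]],"dr":[[0.1,0,0],[0.2,0,0],[0.24,0,0],[0.24,0,0],[0.24,0,0]]}' >/dev/null
python3 - <<'E'
from h import *
im,_=cams.get_image('top');cv2.imwrite('pics/c.png',im)
find(im,'copper',.014);find(im,'black',.014,(290,140,350,190))
st();go(.6249,.2795,.05,-16.9)
E
```

```text
copper px 321.0 164.0 xy [ 0.6586 -0.0417] yaw -2.5 LW [0.064 0.043] 281
t 4.7 p [0.6329 0.1955 0.1186] q [  6.9  38.1  64.5   0.2  77.4 113.4] F [-3.5  4.6 -0.4] M [ 0.14  0.11 -0.02] w 0.0554
go: translation [0.0689, -0.0781, 0.0316] dr [0.0059, -0.0002, 0.003] rot deg 0.4
```

```bash
python3 -m crank '{"hand":[90,90,90,90,90],"translation":[[0,-0.04,0.015],[0.02,-0.078,0.0315],[0.06,-0.078,0.0315],[0.1,-0.078,0.0315],[0.1,-0.078,0.0315]],"dr":[[0,0,0],[0,0,0],[0,0,0],[0,0,0],[0,0,0]]}' >/dev/null
python3 - <<'E'
from h import *
im,_=cams.get_image('side');cv2.imwrite('pics/d.png',cv2.resize(im[120:240,220:400],None,fx=4,fy=4))
st();go(.6249,.2795,.003,-16.9)
find(im,'copper',.007,(220,120,420,200),n='side')
E
```

```text
t 5.25 p [0.6262 0.2704 0.0164] q [ 13.4  46.1  66.1  -0.   67.9 120.3] F [-0.1 -0.3  0.2] M [ 0.   -0.08  0.04] w 0.0549
go: translation [0.0134, -0.0084, 0.0038] dr [0.0008, 0.0034, -0.002] rot deg 0.2
copper px 351.0 196.0 xy [ 0.671  -0.0156] yaw -14.7 LW [0.064 0.044] 165
copper px 247.0 165.0 xy [0.4131 0.2843] yaw -23.2 LW [0.06  0.046] 104
copper px 278.0 159.0 xy [0.5259 0.2953] yaw 25.6 LW [0.062 0.04 ] 78
```

View pics/d.png

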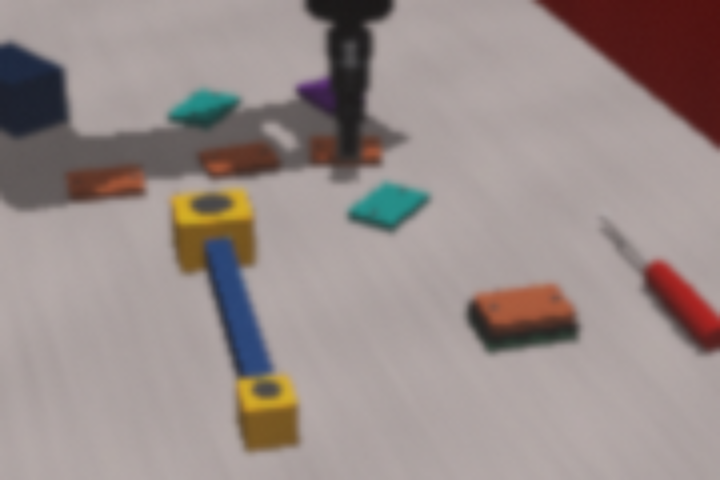

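The picture shows the first plate on the plinth, with the gripper above the far plate at about (345,150) in the crop. The last reading was taken while the arm was still moving, so it was 8 mm out in y. I'll correct that now.

```bash
python3 -m crank '{"hand":[90,90,90,90,90],"translation":[[0,-0.0085,0.004],[0,-0.0085,0.004],[0.006,-0.0085,0.004],[0.0135,-0.0085,0.004],[0.0135,-0.0085,0.004]],"dr":[[0,0,0],[0,0,0],[0,0,0],[0,0,0],[0,0,0]]}' 
python3 -m crank '{"hand":[165,165,165,165,165],"translation":[[0,0,0],[0,0,0],[0,0,0],[0,0,0],[-0.03,0,0]],"dr":[[0,0,0],[0,0,0],[0,0,0],[0,0,0],[0,0,0]]}' 
python3 -m crank '{"hand":[165,165,165,165,165],"translation":[[-0.04,0,0],[-0.07,0,0],[-0.07,0,0],[-0.07,0,0],[-0.07,0,0]],"dr":[[0,0,0],[0,0,0],[0,0,0],[0,0,0],[0,0,0]]}' >/dev/null
python3 - <<'E'
from h import *
st();go(.6565,-.038,.10,-3.1)
E
```

```text
time_s: 5.75
position: [0.6251, 0.2796, 0.0028]
tool_rot: [[-0.002, -0.29, -0.957], [-0.001, -0.957, 0.29], [-1.0, 0.001, 0.002]]
ft_force: [0.3, -0.1, -0.3]
grip_width: 0.0553
time_s: 6.25
position: [0.6234, 0.2793, 0.03]
tool_rot: [[-0.008, -0.29, -0.957], [-0.002, -0.957, 0.29], [-1.0, 0.004, 0.007]]
ft_force: [-0.1, 0.7, -1.3]
grip_width: 0.0424
t 6.75 p [0.6248 0.2797 0.1019] q [ 14.2  41.2  60.9   0.   78.  121.1] F [-0.1 -0.  -2.1] M [-0.01  0.01 -0.02] w 0.0427
go: translation [0.0021, 0.2949, -0.1225] dr [-0.2401, 0.0031, -0.0014] rot deg 13.8
```

```bash
python3 -m crank '{"hand":[165,165,165,165,165],"translation":[[0,0.04,-0.017],[0,0.08,-0.034],[0,0.12,-0.05],[0,0.16,-0.067],[0,0.2,-0.084]],"dr":[[-0.05,0,0],[-0.1,0,0],[-0.15,0,0],[-0.2,0,0],[-0.24,0,0]]}' >/dev/null
python3 -m crank '{"hand":[165,165,165,165,165],"translation":[[0,0.045,-0.008],[0,0.083,-0.0145],[0,0.083,-0.0145],[0.03,0.083,-0.0145],[0.03,0.083,-0.0145]],"dr":[[0,0,0],[0,0,0],[0,0,0],[0,0,0],[0,0,0]]}' >/dev/null
python3 -m crank '{"hand":[165,165],"translation":[[0.01,0,0],[0.01,0,0]],"dr":[[0,0,0],[0,0,0]]}' >/dev/null
python3 - <<'E'
from h import *
st();go(.6565,-.038,.028,-3.1)
E
```

```text
t 7.95 p [ 0.6576 -0.0188  0.0629] q [-11.9  41.   68.7   0.   70.4  81.1] F [-0.7  0.1 -1.7] M [ 0.01 -0.01 -0.01] w 0.0423
go: translation [0.0349, 0.0193, -0.0] dr [0.0007, 0.0019, 0.0003] rot deg 0.1
```

```bash
python3 -m crank '{"hand":[165,165,165,165,165],"translation":[[0,0.019,0],[0,0.0193,0],[0.02,0.0193,0],[0.035,0.0193,0],[0.035,0.0193,0]],"dr":[[0,0,0],[0,0,0],[0,0,0],[0,0,0],[0,0,0]]}'
python3 -m crank '{"hand":[165,120,105,90,90],"translation":[[0,0,0],[0,0,0],[0,0,0],[-0.02,0,0],[-0.06,0,0]],"dr":[[0,0,0],[0,0,0],[0,0,0],[0,0,0],[0,0,0]]}'
python3 -m crank '{"hand":[90,90,90,90,90],"translation":[[-0.01,-0.04,0],[-0.01,-0.085,0],[-0.01,-0.13,0],[-0.01,-0.175,0],[-0.01,-0.175,0]],"dr":[[0,0,0],[0,0,0],[0,0,0],[0,0,0],[0,0,0]]}' >/dev/null
python3 - <<'E'
from h import *
im,_=cams.get_image('top');find(im,'copper',.03,(280,100,500,280));find(im,'copper',.009,(100,90,280,280));find(im,'black',.014,(290,140,350,190),5)
st();go(.5296,.2904,.08,2.5)
E
```

```text
time_s: 8.45
position: [0.6567, -0.039, 0.0282]
tool_rot: [[-0.001, -0.055, -0.999], [0.0, -0.999, 0.055], [-1.0, -0.0, 0.001]]
ft_force: [-0.4, 0.1, -1.1]
grip_width: 0.0428
time_s: 8.95
position: [0.6557, -0.0385, 0.0872]
tool_rot: [[-0.005, -0.054, -0.999], [0.001, -0.999, 0.054], [-1.0, -0.001, 0.005]]
ft_force: [0.6, 1.2, 1.2]
grip_width: 0.0552
copper px 321.0 164.0 xy [ 0.6564 -0.0405] yaw -4.9 LW [0.064 0.044] 286
copper px 209.0 205.0 xy [0.5311 0.3067] yaw 2.0 LW [0.052 0.012] 59
black px 320.0 175.0 xy [ 0.6246 -0.0387] yaw 86.4 LW [0.055 0.004] 18
black px 313.0 162.0 xy [ 0.6654 -0.017 ] yaw -4.5 LW [0.055 0.003] 17
t 9.5 p [0.6663 0.1388 0.0993] q [ 1.8 40.9 62.1  0.  76.9 94.7] F [ 0.2 -0.4 -0.4] M [-0.03 -0.02  0.04] w 0.0554
go: translation [0.0192, -0.1445, 0.1441] dr [-0.0938, -0.001, 0.0002] rot deg 5.4
```

```bash
python3 -m crank '{"hand":[90,90,90,90,90],"translation":[[0,-0.03,0.03],[0,-0.06,0.06],[0,-0.09,0.09],[0,-0.12,0.12],[0,-0.1445,0.144]],"dr":[[-0.03,0,0],[-0.06,0,0],[-0.094,0,0],[-0.094,0,0],[-0.094,0,0]]}' >/dev/null
python3 -m crank '{"hand":[90,90],"translation":[[0,0,0],[0.02,0,0]],"dr":[[0,0,0],[0,0,0]]}' >/dev/null
python3 -m crank '{"hand":[90,90],"translation":[[0.03,0,0],[0.04,0,0]],"dr":[[0,0,0],[0,0,0]]}' >/dev/null
python3 - <<'E'
from h import *
im,_=cams.get_image('side');cv2.imwrite('pics/e.png',cv2.resize(im[120:240,220:400],None,fx=4,fy=4))
find(im,'copper',.007,(220,120,420,200),n='side')
st();go(.5296,.2904,.003,2.5)
E
```

```text
copper px 351.0 194.0 xy [ 0.6753 -0.0066] yaw -21.1 LW [0.065 0.062] 229
copper px 246.0 165.0 xy [0.4103 0.2845] yaw -4.8 LW [0.061 0.054] 125
copper px 279.0 159.0 xy [0.5302 0.2943] yaw 11.4 LW [0.065 0.046] 95
t 10.45 p [0.5301 0.2865 0.0363] q [ 17.2  38.3  80.2  -0.   61.8 105. ] F [-1.3 -1.4 -1.3] M [-0.06  0.04  0.05] w 0.0549
go: translation [0.0333, -0.0039, 0.0002] dr [-0.0053, 0.0041, -0.0013] rot deg 0.4
```

View pics/e.png

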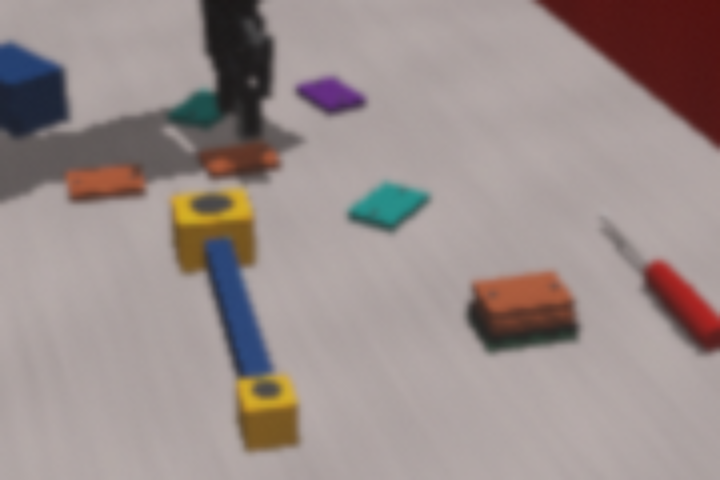

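The pile now has two plates, and the gripper is above the middle plate at about (240,155) in the crop. Picking it up.

```bash
python3 -m crank '{"hand":[90,90,90,90,90],"translation":[[0.005,-0.004,0],[0.02,-0.004,0],[0.0335,-0.004,0],[0.0335,-0.004,0],[0.0335,-0.004,0]],"dr":[[0,0,0],[0,0,0],[0,0,0],[0,0,0],[0,0,0]]}' 
python3 -m crank '{"hand":[165,165,165,165,165],"translation":[[0,0,0],[0,0,0],[0,0,0],[0,0,0],[-0.03,0,0]],"dr":[[0,0,0],[0,0,0],[0,0,0],[0,0,0],[0,0,0]]}'  >/dev/null
python3 -m crank '{"hand":[165,165,165,165,165],"translation":[[-0.04,0,0],[-0.07,0,0],[-0.07,0,0],[-0.07,0,0],[-0.07,0,0]],"dr":[[0,0,0],[0,0,0],[0,0,0],[0,0,0],[0,0,0]]}' >/dev/null
python3 - <<'E'
from h import *
st();go(.6565,-.038,.10,-3.1)
E
```

```text
time_s: 10.95
position: [0.5307, 0.2921, 0.0057]
tool_rot: [[0.0, 0.04, -0.999], [0.0, -0.999, -0.04], [-1.0, -0.0, -0.0]]
ft_force: [-0.8, 0.1, 1.4]
grip_width: 0.0553
t 11.95 p [0.5295 0.2918 0.1038] q [ 17.7  33.8  76.    0.   70.4 105.4] F [-0.3  0.3 -2.3] M [-0.02  0.    0.05] w 0.0418
go: translation [0.0037, 0.3346, -0.1138] dr [0.0939, 0.0028, -0.0009] rot deg 5.4
```

```bash
python3 -m crank '{"hand":[165,165,165,165,165],"translation":[[0,0.04,-0.013],[0,0.08,-0.027],[0,0.12,-0.04],[0,0.16,-0.054],[0,0.2,-0.068]],"dr":[[0.03,0,0],[0.06,0,0],[0.094,0,0],[0.094,0,0],[0.094,0,0]]}' >/dev/null
python3 -m crank '{"hand":[165,165,165,165,165],"translation":[[0,0.045,-0.012],[0,0.09,-0.025],[0,0.13,-0.032],[0.02,0.13,-0.032],[0.03,0.13,-0.032]],"dr":[[0,0,0],[0,0,0],[0,0,0],[0,0,0],[0,0,0]]}' >/dev/null
python3 -m crank '{"hand":[165,165],"translation":[[0,0,0],[0,0,0]],"dr":[[0,0,0],[0,0,0]]}' >/dev/null
python3 - <<'E'
from h import *
st();go(.6565,-.038,.0385,-3.1)
E
```

```text
t 13.15 p [ 0.631  -0.0356  0.0751] q [-13.9  37.9  72.9   0.   69.2  79.1] F [ 0.3  0.  -2.3] M [ 0.   -0.01 -0.02] w 0.0416
go: translation [0.0365, 0.001, -0.0256] dr [0.0012, 0.001, 0.0003] rot deg 0.1
```

```bash
python3 -m crank '{"hand":[165,165,165,165,165],"translation":[[0,0.001,-0.0255],[0,0.001,-0.0255],[0.02,0.001,-0.0255],[0.0365,0.001,-0.0255],[0.0365,0.001,-0.0255]],"dr":[[0,0,0],[0,0,0],[0,0,0],[0,0,0],[0,0,0]]}'
python3 -m crank '{"hand":[165,120,105,90,90],"translation":[[0,0,0],[0,0,0],[0,0,0],[-0.02,0,0],[-0.06,0,0]],"dr":[[0,0,0],[0,0,0],[0,0,0],[0,0,0],[0,0,0]]}'
python3 -m crank '{"hand":[90,90,90,90,90],"translation":[[-0.01,-0.04,0],[-0.01,-0.085,0],[-0.01,-0.13,0],[-0.01,-0.175,0],[-0.01,-0.175,0]],"dr":[[0,0,0],[0,0,0],[0,0,0],[0,0,0],[0,0,0]]}' >/dev/null
python3 - <<'E'
from h import *
im,_=cams.get_image('top');find(im,'copper',.038,(280,100,500,280));find(im,'copper',.009,(100,90,280,280))
st();go(.4099,.2808,.08,-6.4)
E
```

```text
time_s: 13.65
position: [0.6563, -0.0381, 0.0386]
tool_rot: [[-0.0, -0.053, -0.999], [0.0, -0.999, 0.053], [-1.0, -0.0, 0.0]]
ft_force: [-0.2, 0.6, -2.1]
grip_width: 0.0418
time_s: 14.15
position: [0.6552, -0.0387, 0.0971]
tool_rot: [[-0.006, -0.054, -0.999], [0.001, -0.999, 0.054], [-1.0, -0.001, 0.006]]
ft_force: [0.4, -0.5, -0.7]
grip_width: 0.055
copper px 321.0 164.0 xy [ 0.6554 -0.0401] yaw -5.3 LW [0.063 0.044] 286
t 14.7 p [0.6658 0.1386 0.1092] q [ 1.8 40.3 61.6  0.  78.1 94.7] F [-0.2 -0.6  0.7] M [0.01 0.01 0.06] w 0.0549
go: translation [0.029, -0.1292, 0.2627] dr [0.0616, -0.0007, 0.0002] rot deg 3.5
```

```bash
python3 -m crank '{"hand":[90,90,90,90,90],"translation":[[0,-0.022,0.044],[0,-0.044,0.088],[0,-0.066,0.132],[0,-0.088,0.176],[0,-0.11,0.22]],"dr":[[0.03,0,0],[0.06,0,0],[0.06,0,0],[0.06,0,0],[0.06,0,0]]}' >/dev/null
python3 -m crank '{"hand":[90,90,90],"translation":[[0,-0.022,0.042],[0.03,-0.022,0.042],[0.05,-0.022,0.042]],"dr":[[0,0,0],[0,0,0],[0,0,0]]}' >/dev/null
python3 -m crank '{"hand":[90,90],"translation":[[0.02,0,0],[0.02,0,0]],"dr":[[0,0,0],[0,0,0]]}' >/dev/null
python3 - <<'E'
from h import *
im,_=cams.get_image('side');find(im,'copper',.007,(220,120,420,200),n='side')
st();go(.4099,.2808,.003,-6.4)
E
```

```text
copper px 351.0 192.0 xy [0.6794 0.0023] yaw 78.0 LW [0.08  0.064] 286
copper px 246.0 165.0 xy [0.4099 0.2851] yaw 1.4 LW [0.065 0.045] 102
t 15.75 p [0.4132 0.2834 0.0387] q [ 20.9  30.6  97.2  -0.   52.3 117.5] F [-0.8 -0.4  0.5] M [ 0.05 -0.02 -0.07] w 0.0551
go: translation [0.0357, 0.003, 0.0029] dr [-0.0035, 0.0013, -0.0008] rot deg 0.2
```

```bash
python3 -m crank '{"hand":[90,90,90,90,90],"translation":[[0.005,0.003,0.003],[0.02,0.003,0.003],[0.0355,0.003,0.003],[0.0355,0.003,0.003],[0.0355,0.003,0.003]],"dr":[[0,0,0],[0,0,0],[0,0,0],[0,0,0],[0,0,0]]}' 
python3 -m crank '{"hand":[165,165,165,165,165],"translation":[[0,0,0],[0,0,0],[0,0,0],[0,0,0],[-0.03,0,0]],"dr":[[0,0,0],[0,0,0],[0,0,0],[0,0,0],[0,0,0]]}'  >/dev/null
python3 -m crank '{"hand":[165,165,165,165,165],"translation":[[-0.04,0,0],[-0.08,0,0],[-0.08,0,0],[-0.08,0,0],[-0.08,0,0]],"dr":[[0,0,0],[0,0,0],[0,0,0],[0,0,0],[0,0,0]]}' >/dev/null
python3 - <<'E'
from h import *
st();go(.6565,-.038,.11,-3.1)
E
```

```text
time_s: 16.25
position: [0.4101, 0.2814, 0.0041]
tool_rot: [[0.001, -0.114, -0.993], [0.0, -0.993, 0.114], [-1.0, -0.0, -0.001]]
ft_force: [-0.4, 0.1, 0.8]
grip_width: 0.0551
t 17.25 p [0.4091 0.2812 0.1124] q [ 20.8  23.9  93.2  -0.   63.  117.4] F [-0.4 -0.1 -2.5] M [-0.01 -0.01 -0.06] w 0.0423
go: translation [0.0021, 0.2889, -0.2822] dr [-0.0602, 0.0019, -0.0009] rot deg 3.4
```

```bash
python3 -m crank '{"hand":[165,165,165,165,165],"translation":[[0,0.03,-0.029],[0,0.06,-0.058],[0,0.09,-0.088],[0,0.12,-0.117],[0,0.15,-0.146]],"dr":[[-0.03,0,0],[-0.06,0,0],[-0.06,0,0],[-0.06,0,0],[-0.06,0,0]]}' >/dev/null
python3 -m crank '{"hand":[165,165,165,165,165],"translation":[[0,0.036,-0.03],[0,0.07,-0.065],[0,0.1,-0.1],[0,0.13,-0.12],[0.02,0.13,-0.125]],"dr":[[0,0,0],[0,0,0],[0,0,0],[0,0,0],[0,0,0]]}' >/dev/null
python3 -m crank '{"hand":[165,165],"translation":[[0,0,0],[0,0,0]],"dr":[[0,0,0],[0,0,0]]}' >/dev/null
python3 - <<'E'
from h import *
st();go(.6565,-.038,.048,-3.1)
E
```

```text
t 18.45 p [ 0.6546 -0.0202  0.0919] q [-12.1  39.   67.5   0.   73.8  81. ] F [-0.7  0.7 -1.6] M [-0.02 -0.   -0.01] w 0.0426
go: translation [0.0439, 0.0177, -0.003] dr [0.0003, 0.0036, 0.0007] rot deg 0.2
```

```bash
python3 -m crank '{"hand":[165,165,165,165,165],"translation":[[0,0.018,-0.003],[0,0.018,-0.003],[0.025,0.018,-0.003],[0.044,0.018,-0.003],[0.044,0.018,-0.003]],"dr":[[0,0,0],[0,0,0],[0,0,0],[0,0,0],[0,0,0]]}'
python3 -m crank '{"hand":[165,120,105,90,90],"translation":[[0,0,0],[0,0,0],[0,0,0],[-0.02,0,0],[-0.06,0,0]],"dr":[[0,0,0],[0,0,0],[0,0,0],[0,0,0],[0,0,0]]}'
python3 -m crank '{"hand":[90,120,140,140,140],"translation":[[-0.01,0.04,0],[-0.01,0.085,0],[-0.01,0.13,0],[-0.01,0.175,0],[-0.01,0.2,0]],"dr":[[0,0,0],[0,0,0],[0,0,0],[0,0,0],[0,0,0]]}' >/dev/null
python3 - <<'E'
from h import *
im,_=cams.get_image('top');cv2.imwrite('pics/f.png',im);find(im,'copper',.047,(280,100,500,280));find(im,'copper',.009,(100,90,280,280));find(im,'red',.019)
st();go(.6325,-.275,.08,-2.5)
E
```

```text
time_s: 18.95
position: [0.657, -0.0386, 0.0484]
tool_rot: [[-0.001, -0.054, -0.999], [0.0, -0.999, 0.054], [-1.0, -0.0, 0.001]]
ft_force: [0.5, -0.5, -2.8]
grip_width: 0.0423
time_s: 19.45
position: [0.6562, -0.0386, 0.1078]
tool_rot: [[-0.005, -0.054, -0.999], [0.001, -0.999, 0.054], [-1.0, -0.001, 0.005]]
ft_force: [0.9, 0.1, 0.7]
grip_width: 0.0554
copper px 321.0 163.0 xy [ 0.6582 -0.0398] yaw -9.3 LW [0.062 0.042] 274
red px 329.0 127.0 xy [ 0.7764 -0.0667] yaw 88.3 LW [0.095 0.02 ] 191
t 20.0 p [ 0.6459 -0.245   0.1198] q [-30.5  40.8  58.6  -0.1  80.4  62.9] F [-1.5 -2.4 -1.1] M [-0.04 -0.   -0.02] w 0.0385
go: translation [0.0398, 0.0306, 0.0116] dr [-0.0154, -0.0012, -0.0022] rot deg 0.9
```

View pics/f.png

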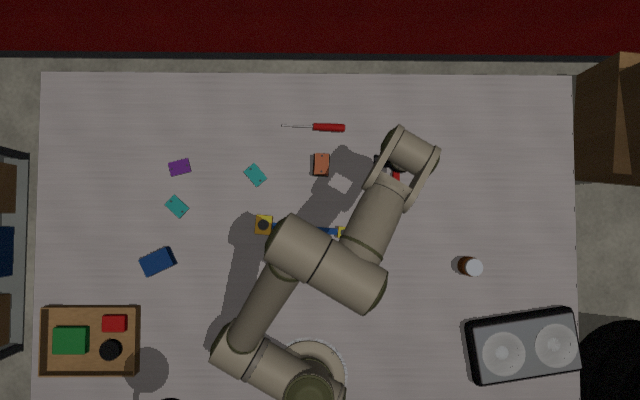

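The top view shows no copper plates left on the bench, and the four-plate pile is at (321,163). Next is the strip, and I'll check the pile again when no shadow falls on it.

```bash
python3 -m crank '{"hand":[140,140,140,140],"translation":[[0,0.03,0.0116],[0,0.0306,0.0116],[0.04,0.0306,0.0116],[0.06,0.0306,0.0116]],"dr":[[-0.015,0,0],[-0.015,0,0],[-0.015,0,0],[-0.015,0,0]]}' >/dev/null
python3 -m crank '{"hand":[140,140],"translation":[[0.005,0,0],[0.005,0,0]],"dr":[[0,0,0],[0,0,0]]}' >/dev/null
python3 - <<'E'
from h import *
im,_=cams.get_image('side');cv2.imwrite('pics/g.png',cv2.resize(im[160:270,320:440],None,fx=5,fy=5))
im,_=cams.get_image('top');cv2.imwrite('pics/gt.png',cv2.resize(im[130:260,300:430],None,fx=4,fy=4));find(im,'copper',.053,(280,100,500,280));
st();go(.6325,-.275,.005,-2.5)
E
```

```text
copper px 321.0 163.0 xy [ 0.6565 -0.0403] yaw -3.8 LW [0.063 0.043] 285
t 20.7 p [ 0.6343 -0.2686  0.056 ] q [-32.8  44.1  63.2   0.   72.6  59.5] F [-0.8 -0.4 -0. ] M [-0.01 -0.01 -0.01] w 0.0387
go: translation [0.051, 0.0064, 0.0017] dr [0.0048, -0.0023, -0.0013] rot deg 0.3
```

View pics/g.png

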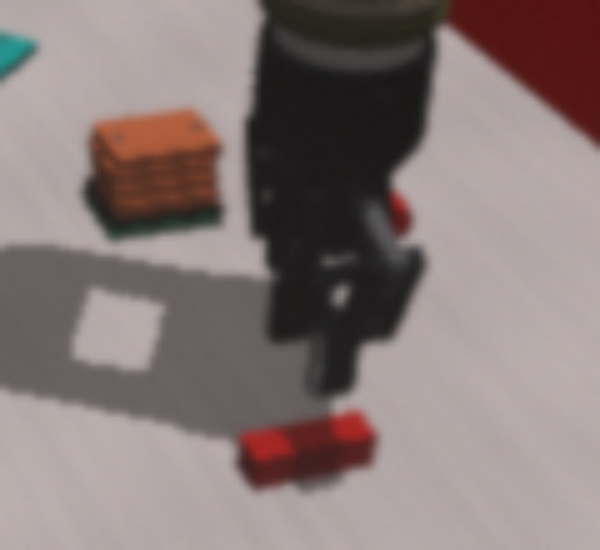

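The four-plate pile is square and in line with the plinth (yaw −3.8°, offset about 1 mm). The gripper is over the strip at (310,450) in the crop.

```bash
python3 -m crank '{"hand":[140,140,140,140,140],"translation":[[0,0.0065,0.0015],[0.02,0.0065,0.0015],[0.04,0.0065,0.0015],[0.051,0.0065,0.0015],[0.051,0.0065,0.0015]],"dr":[[0.004,0,0],[0.004,0,0],[0.004,0,0],[0.004,0,0],[0.004,0,0]]}' 
python3 -m crank '{"hand":[230,230,230,230,230],"translation":[[0,0,0],[0,0,0],[0,0,0],[0,0,0],[0,0,0]],"dr":[[0,0,0],[0,0,0],[0,0,0],[0,0,0],[0,0,0]]}' 
python3 -m crank '{"hand":[230,230,230,230,230],"translation":[[-0.03,0,0],[-0.07,0,0],[-0.11,0,0],[-0.11,0,0],[-0.11,0,0]],"dr":[[0,0,0],[0,0,0],[0,0,0],[0,0,0],[0,0,0]]}' >/dev/null
python3 - <<'E'
from h import *
st();go(.6567,-.0385,.12,-3.1)
E
```

```text
time_s: 21.2
position: [0.6312, -0.2749, 0.0024]
tool_rot: [[-0.002, -0.044, -0.999], [0.001, -0.999, 0.044], [-1.0, -0.001, 0.002]]
ft_force: [0.1, 0.9, 0.7]
grip_width: 0.0385
time_s: 21.7
position: [0.6323, -0.2753, 0.0047]
tool_rot: [[0.002, -0.043, -0.999], [-0.001, -0.999, 0.043], [-1.0, 0.001, -0.002]]
ft_force: [-0.5, 0.0, 5.9]
grip_width: 0.019
t 22.2 p [ 0.6316 -0.2748  0.1136] q [-33.3  41.   59.4   0.   79.6  59.1] F [-0.8 -0.3 -2. ] M [-0.02  0.03 -0.03] w 0.0192
go: translation [-0.0064, -0.2372, -0.0149] dr [0.0109, -0.0006, -0.0003] rot deg 0.6
```

```bash
python3 -m crank '{"hand":[230,230,230,230,230],"translation":[[0,-0.045,-0.003],[0,-0.09,-0.006],[0,-0.135,-0.009],[0,-0.18,-0.012],[0,-0.22,-0.015]],"dr":[[0.01,0,0],[0.01,0,0],[0.01,0,0],[0.01,0,0],[0.01,0,0]]}' >/dev/null
python3 -m crank '{"hand":[230,230,230,230],"translation":[[0,-0.017,0],[0.02,-0.017,0],[0.03,-0.017,0],[0.03,-0.017,0]],"dr":[[0,0,0],[0,0,0],[0,0,0],[0,0,0]]}' >/dev/null
python3 - <<'E'
from h import *
st();go(.6567,-.0385,.059,-3.1)
E
```

```text
t 23.1 p [ 0.6558 -0.0392  0.0805] q [-13.7  39.9  67.7  -0.   72.7  79.4] F [-0.2  0.1 -1.9] M [0.01 0.02 0.01] w 0.0193
go: translation [0.0215, -0.0008, -0.001] dr [0.0001, 0.0054, 0.0008] rot deg 0.3
```

```bash
python3 -m crank '{"hand":[230,230,230,230,230],"translation":[[0.01,-0.001,-0.001],[0.0215,-0.001,-0.001],[0.0215,-0.001,-0.001],[0.0215,-0.001,-0.001],[0.0225,-0.001,-0.001]],"dr":[[0,0,0],[0,0,0],[0,0,0],[0,0,0],[0,0,0]]}' 
python3 -m crank '{"hand":[215,200,180,160,160],"translation":[[0,0,0],[0,0,0],[0,0,0],[-0.02,0,0],[-0.06,0,0]],"dr":[[0,0,0],[0,0,0],[0,0,0],[0,0,0],[0,0,0]]}'
python3 -m crank '{"hand":[160,160,160,160,160],"translation":[[-0.02,0.04,0],[-0.03,0.085,0],[-0.03,0.13,0.03],[-0.03,0.17,0.06],[-0.03,0.19,0.08]],"dr":[[0,0,0],[0,0,0],[0,0,0],[0,0,0],[0,0,0]]}' >/dev/null
python3 - <<'E'
from h import *
im,_=cams.get_image('top');cv2.imwrite('pics/i.png',im)
find(im,'copper',.053,(290,140,350,190),20);find(im,'red',.073,(290,140,350,190),20);find(im,'blue',.03,(240,200,360,260),20);find(im,'yellow',.04,(240,200,360,260),20)
ims,_=cams.get_image('side');cv2.imwrite('pics/j.png',cv2.resize(ims[120:250,240:420],None,fx=4,fy=4))
st()
E
```

```text
time_s: 23.6
position: [0.6585, -0.038, 0.0614]
tool_rot: [[0.001, -0.053, -0.999], [-0.0, -0.999, 0.053], [-1.0, 0.0, -0.001]]
ft_force: [0.3, 0.0, -0.8]
grip_width: 0.0195
time_s: 24.1
position: [0.6569, -0.0376, 0.1189]
tool_rot: [[-0.006, -0.053, -0.999], [0.001, -0.999, 0.053], [-1.0, -0.001, 0.006]]
ft_force: [0.8, 0.1, 0.3]
grip_width: 0.0317
copper px 323.0 164.0 xy [ 0.654  -0.0443] yaw -13.1 LW [0.068 0.054] 128
red px 321.0 162.0 xy [ 0.6588 -0.0393] yaw -2.9 LW [0.06 0.02] 131
blue px 304.0 228.0 xy [0.4588 0.0126] yaw 84.6 LW [0.2   0.017] 354
yellow px 343.0 232.0 xy [ 0.4466 -0.1088] yaw -58.9 LW [0.035 0.033] 120
yellow px 263.0 224.0 xy [0.4701 0.1373] yaw -3.8 LW [0.058 0.049] 305
t 24.7 p [ 0.5659 -0.2263  0.1515] q [-32.9  31.4  71.7  -0.   76.9  60.4] F [1.2 0.2 0.2] M [ 0.02 -0.03  0.01] w 0.0315
```

View pics/j.png

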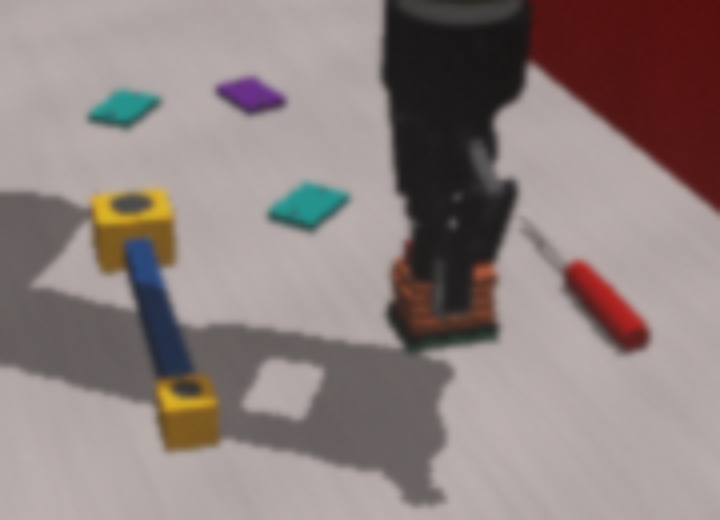

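The strip is on the pile at (0.6588, −0.0393), yaw −2.9°, within 2 mm of the plinth's middle. The bar is untouched, with its centre at about (0.4587, 0.0177) and yaw 84.6°. I'll swing over it now.

```bash
python3 -m crank '{"hand":[120,120,120,120,120],"translation":[[0,-0.035,0.015],[0,-0.075,0.032],[0,-0.115,0.049],[0,-0.155,0.066],[0,-0.195,0.083]],"dr":[[-0.14,0,0],[-0.28,0,0],[-0.42,0,0],[-0.56,0,0],[-0.7,0,0]]}' >/dev/null
python3 -m crank '{"hand":[120,120,120,120,120],"translation":[[0,0,0],[0,0,0],[0,0,0],[0,0,0],[0,0,0]],"dr":[[-0.14,0,0],[-0.28,0,0],[-0.42,0,0],[-0.56,0,0],[-0.7,0,0]]}' >/dev/null
python3 - <<'E'
from h import *
import time
st();go(.4625,.0575,.08,84.55)
F=[];M=[]
for i in range(10):
    cams.get_image('top');s=sensors.observe();F.append(s['ft_force']);M.append(s['wrist_torque'])
print(np.mean(F,0).round(2),np.mean(M,0).round(3),np.std(F,0).round(2),np.std(M,0).round(3))
E
```

```text
t 25.7 p [ 0.4961 -0.0236  0.1512] q [-16.4  21.   90.2   0.   68.8  -4. ] F [-0.4 -1.4  0.1] M [ 0.01 -0.02 -0.01] w 0.0452
go: translation [0.0712, -0.0504, -0.072] dr [-0.1224, 0.0, -0.0011] rot deg 7.0
[-0.03 -0.02 -0.02] [ 0.006 -0.005  0.012] [0.59 0.49 0.62] [0.031 0.022 0.028]
```

```bash
python3 -m crank '{"hand":[120,120,120,120,120],"translation":[[0,-0.025,-0.036],[0,-0.0505,-0.072],[0.04,-0.0505,-0.072],[0.07,-0.0505,-0.072],[0.07,-0.0505,-0.072]],"dr":[[-0.1,0,0],[-0.1225,0,0],[-0.1225,0,0],[-0.1225,0,0],[-0.1225,0,0]]}' >/dev/null
python3 -m crank '{"hand":[120],"translation":[[0,0,0]],"dr":[[0,0,0]]}' >/dev/null
python3 - <<'E'
from h import *
st();go(.4625,.0575,.007,84.55)
im,_=cams.get_image('side');cv2.imwrite('pics/k.png',cv2.resize(im[120:270,220:400],None,fx=4,fy=4))
E
```

```text
t 26.8 p [0.4628 0.0571 0.0814] q [ -7.6  24.  100.1  -0.   55.9  -1.7] F [-0.1 -0.5  0.8] M [ 0.03 -0.    0.03] w 0.0451
go: translation [0.0744, -0.0003, -0.0004] dr [-0.0069, 0.0, 0.0002] rot deg 0.4
```

View pics/k.png

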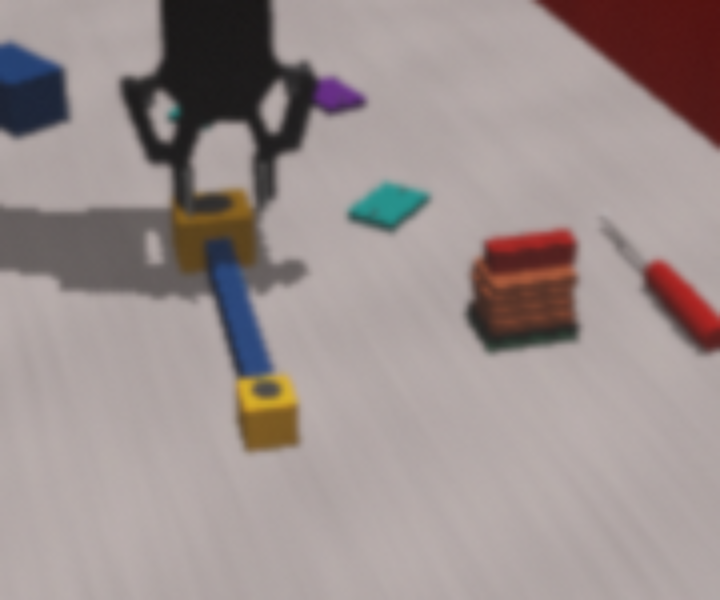

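The pile with the strip on top looks right at (530,290), and the gripper straddles the bar at (225,190). Next comes a low trial lift with a stiff grip, reading the wrist moment.

```bash
python3 -m crank '{"hand":[120,120,120,120,120],"translation":[[0.03,0,0],[0.06,0,0],[0.0745,0,0],[0.0745,0,0],[0.0745,0,0]],"dr":[[0,0,0],[0,0,0],[0,0,0],[0,0,0],[0,0,0]]}' 40
python3 -m crank '{"hand":[230,230,230,230,230],"translation":[[0,0,0],[0,0,0],[0,0,0],[0,0,0],[0,0,0]],"dr":[[0,0,0],[0,0,0],[0,0,0],[0,0,0],[0,0,0]]}' 40
python3 -m crank '{"hand":[230,230,230,230,230],"translation":[[-0.006,0,0],[-0.012,0,0],[-0.012,0,0],[-0.012,0,0],[-0.012,0,0]],"dr":[[0,0,0],[0,0,0],[0,0,0],[0,0,0],[0,0,0]]}' >/dev/null
cat >> h.py <<'E'
def wrench(n=16):
    F=[];M=[]
    for i in range(n):
        im,_=cams.get_image('side');s=sensors.observe();F.append(s['ft_force']);M.append(s['wrist_torque'])
    F=np.mean(F,0);M=np.mean(M,0);print('F',F.round(2),'M',M.round(3),'off y (from Mx/Fz) mm',(1000*M[0]/F[2]).round(1),'off x',(-1000*M[1]/F[2]).round(1));return im
E
python3 - <<'E'
from h import *
im=wrench();st();cv2.imwrite('pics/l.png',cv2.resize(im[120:270,220:400],None,fx=4,fy=4))
E
```

```text
time_s: 27.35
position: [0.4634, 0.057, 0.0076]
tool_rot: [[0.002, 0.995, -0.102], [-0.0, -0.102, -0.995], [-1.0, 0.002, 0.0]]
ft_force: [0.2, -0.2, 0.7]
grip_width: 0.0453
time_s: 27.85
position: [0.4629, 0.0571, 0.0076]
tool_rot: [[0.002, 0.995, -0.101], [-0.0, -0.101, -0.995], [-1.0, 0.002, 0.0]]
ft_force: [-2.1, -0.3, 8.0]
grip_width: 0.0189
F [-0.17  0.2  -7.49] M [-0.11   0.007 -0.001] off y (from Mx/Fz) mm 14.7 off x 1.0
t 29.15 p [0.4624 0.0572 0.0183] q [ -7.6  30.3 103.8   0.   45.9  -1.7] F [ 0.2  0.1 -7.6] M [-0.16  0.01 -0.06] w 0.0191
```

View pics/l.png

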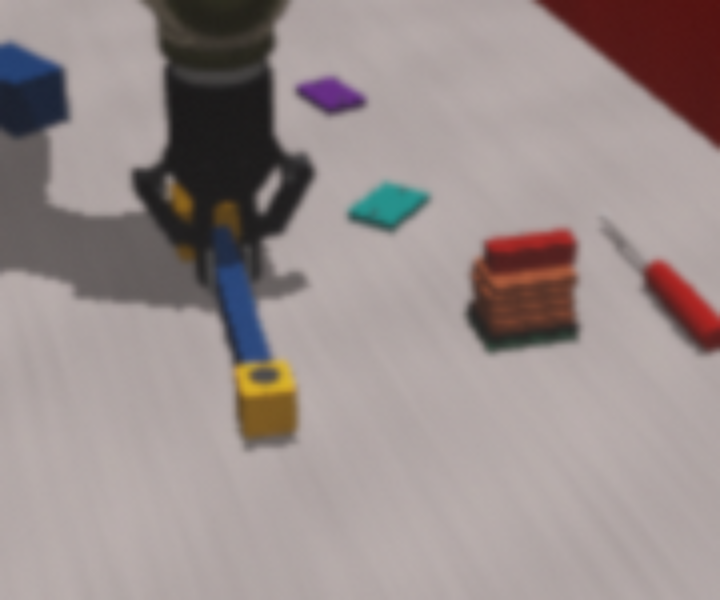

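```bash
python3 -m crank '{"hand":[230,230,230,230],"translation":[[-0.006,0,0],[-0.012,0,0],[-0.012,0,0],[-0.012,0,0]],"dr":[[0,0,0],[0,0,0],[0,0,0],[0,0,0]]}' >/dev/null
python3 - <<'E'
from h import *
im=wrench(20);st();find(im,'yellow',.05,(220,120,400,260),20,n='side')
E
```

```text
F [-0.03 -0.24 -7.58] M [-0.108  0.027  0.008] off y (from Mx/Fz) mm 14.2 off x 3.5
t 30.55 p [0.4624 0.0572 0.0303] q [ -7.6  29.  103.2  -0.   47.8  -1.7] F [-0.  -0.1 -8. ] M [-0.12  0.04  0.02] w 0.019
yellow px 286.0 210.0 xy [ 0.4489 -0.0965] yaw 80.6 LW [0.04  0.035] 113
```

```bash
python3 -m crank '{"hand":[230,230,230,190,150],"translation":[[0.012,0,0],[0.02,0,0],[0.024,0,0],[0.024,0,0],[0.024,0,0]],"dr":[[0,0,0],[0,0,0],[0,0,0],[0,0,0],[0,0,0]]}'
python3 -m crank '{"hand":[150,150,150,230,230],"translation":[[0,0,0],[0,0,-0.0145],[0,0,-0.0145],[0,0,-0.0145],[0,0,-0.0145]],"dr":[[0,0,0],[0,0,0],[0,0,0],[0,0,0],[0,0,0]]}' 25
python3 -m crank '{"hand":[230,230,230,230,230],"translation":[[0,0,0],[0,0,0],[-0.006,0,0],[-0.012,0,0],[-0.02,0,0]],"dr":[[0,0,0],[0,0,0],[0,0,0],[0,0,0],[0,0,0]]}'
python3 - <<'E'
from h import *
im=wrench(16);st();cv2.imwrite('pics/m.png',cv2.resize(im[120:270,220:400],None,fx=4,fy=4))
E
```

```text
time_s: 31.05
position: [0.4631, 0.0572, 0.0069]
tool_rot: [[0.002, 0.995, -0.101], [-0.0, -0.101, -0.995], [-1.0, 0.002, -0.0]]
ft_force: [0.5, 0.4, 0.2]
grip_width: 0.0345
time_s: 31.55
position: [0.4637, 0.0715, 0.0064]
tool_rot: [[-0.0, 0.995, -0.101], [0.0, -0.101, -0.995], [-1.0, -0.0, -0.0]]
ft_force: [-1.3, 2.7, 2.1]
grip_width: 0.0192
time_s: 32.05
position: [0.4636, 0.0715, 0.0264]
tool_rot: [[-0.001, 0.995, -0.102], [0.0, -0.102, -0.995], [-1.0, -0.001, 0.0]]
ft_force: [0.7, -1.0, -7.6]
grip_width: 0.0195
F [ 0.3  -0.11 -7.48] M [ 0.005 -0.012 -0.002] off y (from Mx/Fz) mm -0.6 off x -1.6
t 32.85 p [0.4639 0.0716 0.0263] q [-5.700e+00  2.960e+01  1.029e+02 -0.000e+00  4.750e+01  1.000e-01] F [ 0.4  0.2 -8.1] M [ 0.01  0.02 -0.  ] w 0.0195
```

View pics/m.png

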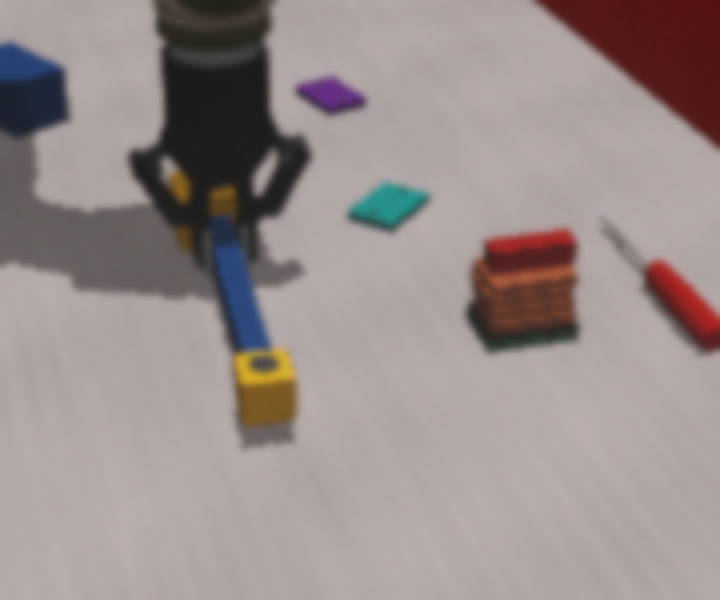

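The shifted grip leaves no measurable moment (offset −0.6 mm), so it is at the balance point. Now the high lift with a firmer grip, then I'll check that the bar is level.

```bash
python3 -m crank '{"hand":[240,240,240,240,240],"translation":[[0,0,0],[-0.025,0,0],[-0.06,0,0],[-0.095,0,0],[-0.115,0,0]],"dr":[[0,0,0],[0,0,0],[0,0,0],[0,0,0],[0,0,0]]}' 40
python3 -m crank '{"hand":[240,240,240,240,240],"translation":[[0,0,0],[0,0,0],[0,0,0],[0,0,0],[0,0,0]],"dr":[[0,0,0],[0,0,0],[0,0,0],[0,0,0],[0,0,0]]}'
python3 - <<'E'
from h import *
im=wrench(6);st();go(.6575,-.0385,.14,86.9)
it,_=cams.get_image('top');find(it,'red',.073,(290,140,350,190),20);find(it,'copper',.053,(290,140,350,190),20)
a=im[100:260,200:420];cv2.imwrite('pics/n.png',cv2.resize(a,None,fx=3.5,fy=3.5))
E
```

```text
time_s: 33.35
position: [0.4643, 0.0716, 0.1438]
tool_rot: [[0.003, 0.995, -0.101], [-0.0, -0.101, -0.995], [-1.0, 0.003, -0.0]]
ft_force: [0.3, -0.2, -8.3]
grip_width: 0.0195
time_s: 33.85
position: [0.4636, 0.0717, 0.1405]
tool_rot: [[-0.002, 0.995, -0.101], [0.0, -0.101, -0.995], [-1.0, -0.002, 0.0]]
ft_force: [-0.1, -1.1, -6.9]
grip_width: 0.0189
F [ 0.33  0.18 -7.33] M [-0.004 -0.013 -0.003] off y (from Mx/Fz) mm 0.5 off x -1.8
t 34.15 p [0.4639 0.0717 0.1412] q [-5.7 19.3 95.1  0.  65.7  0.1] F [-0.4  0.2 -6.9] M [ 0.04  0.   -0.01] w 0.0196
go: translation [0.0012, 0.2038, 0.09] dr [-0.0474, -0.0, 0.0001] rot deg 2.7
red px 321.0 162.0 xy [ 0.6586 -0.0393] yaw -2.8 LW [0.061 0.02 ] 132
copper px 322.0 164.0 xy [ 0.6544 -0.044 ] yaw -14.4 LW [0.068 0.054] 125
```

View pics/n.png

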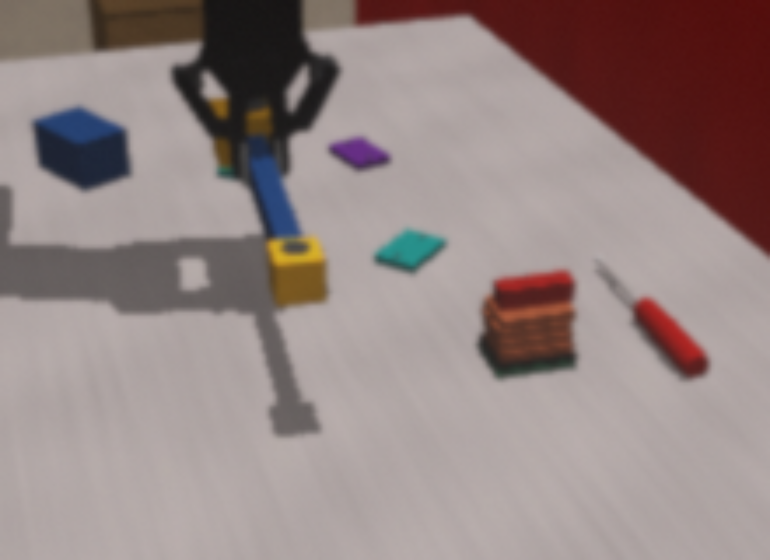

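```bash
python3 -m crank '{"hand":[240,240,240,240,240],"translation":[[0,0.02,0.009],[0,0.055,0.024],[0,0.09,0.04],[0,0.125,0.055],[0,0.155,0.0685]],"dr":[[-0.01,0,0],[-0.03,0,0],[-0.047,0,0],[-0.047,0,0],[-0.047,0,0]]}' >/dev/null
python3 -m crank '{"hand":[240,240,240,240,240],"translation":[[0,0.02,0.01],[0,0.04,0.018],[0,0.05,0.024],[0,0.05,0.024],[0,0.05,0.024]],"dr":[[0,0,0],[0,0,0],[0,0,0],[0,0,0],[0,0,0]]}' >/dev/null
cat >> h.py <<'E'
def tilt(n='side',box=(200,100,500,300)):
    im,d=cams.get_image(n);h=cv2.cvtColor(im,cv2.COLOR_BGR2HSV);c=cams.calibration(n);f=200/np.tan(np.radians(c['vertical_fov']/2));E=np.array(c['extrinsics'])
    for col in('blue','yellow'):
        m=cv2.erode(cv2.inRange(h,*RNG[col][0]),np.ones((2,2)));k=np.zeros_like(m);k[box[1]:box[3],box[0]:box[2]]=1;v,u=np.nonzero((m>0)&(k>0)&(d>0))
        z=d[v,u];P=np.c_[(u-c['cx'])/f*z,(v-c['cy'])/f*z,z]@E[:3,:3].T+E[:3,3]
        for a in np.arange(-.3,.3,.03):
            q=P[(P[:,1]>=a)&(P[:,1]<a+.03)]
            if len(q)>5: print(n,col,'y',round(a+.015,3),'n',len(q),'x',np.median(q[:,0]).round(4),'z95',np.percentile(q[:,2],90).round(4),'zmed',np.median(q[:,2]).round(4))
    return im
E
python3 - <<'E'
from h import *
st();go(.6575,-.0385,.0815,86.9);im=wrench(6)
tilt('top',(270,120,420,220));tilt('side',(250,100,600,330))
E
```

```text
t 35.2 p [ 0.6592 -0.0387  0.1407] q [-13.6  36.9  63.    0.   80.2 -10.5] F [-0.3 -0.  -7.6] M [-0.02  0.01  0.05] w 0.0191
go: translation [0.0592, -0.0016, -0.0001] dr [-0.0005, -0.0004, 0.0015] rot deg 0.1
F [-0.01 -0.03 -7.63] M [ 0.001 -0.014  0.017] off y (from Mx/Fz) mm -0.1 off x -1.8
top blue y -0.195 n 40 x 0.649 z95 0.1679 zmed 0.1639
top blue y -0.165 n 56 x 0.6499 z95 0.1696 zmed 0.163
top blue y -0.135 n 45 x 0.6502 z95 0.1677 zmed 0.1644
top yellow y -0.225 n 50 x 0.6417 z95 0.1747 zmed 0.1702
top yellow y -0.195 n 23 x 0.6473 z95 0.1744 zmed 0.1696
top yellow y 0.015 n 8 x 0.6406 z95 0.182 zmed 0.1795
top yellow y 0.045 n 42 x 0.6656 z95 0.1846 zmed 0.1807
side blue y -0.195 n 7 x 0.6484 z95 0.1663 zmed 0.1658
side blue y -0.165 n 31 x 0.65 z95 0.1663 zmed 0.1654
side blue y -0.135 n 28 x 0.6514 z95 0.1665 zmed 0.1655
side blue y -0.105 n 29 x 0.6537 z95 0.1661 zmed 0.1653
side blue y -0.075 n 28 x 0.6551 z95 0.1667 zmed 0.1655
side blue y -0.045 n 13 x 0.6598 z95 0.1666 zmed 0.1656
side yellow y -0.225 n 53 x 0.6461 z95 0.172 zmed 0.1709
side yellow y -0.195 n 6 x 0.6383 z95 0.171 zmed 0.1703
```

The bar is level: its top edge stays at z = 0.166 along the whole length, and there is no moment at the wrist. Lowering onto the strip.

```bash
python3 -m crank '{"hand":[240,240,240,240,240],"translation":[[0.015,-0.0015,0],[0.035,-0.0015,0],[0.05,-0.0015,0],[0.056,-0.0015,0],[0.056,-0.0015,0]],"dr":[[0,0,0],[0,0,0],[0,0,0],[0,0,0],[0,0,0]]}'
python3 -m crank '{"hand":[240,240,240,240,240],"translation":[[0.001,0,0],[0.002,0,0],[0.003,0,0],[0.003,0,0],[0.003,0,0]],"dr":[[0,0,0],[0,0,0],[0,0,0],[0,0,0],[0,0,0]]}'
python3 - <<'E'
from h import *
im=wrench(6);st()
E
```

```text
time_s: 36.1
position: [0.658, -0.0388, 0.0848]
tool_rot: [[-0.001, 0.999, -0.054], [0.0, -0.054, -0.999], [-1.0, -0.001, -0.0]]
ft_force: [0.5, -0.2, -6.8]
grip_width: 0.0193
time_s: 36.6
position: [0.6583, -0.0388, 0.0825]
tool_rot: [[0.0, 0.999, -0.054], [-0.0, -0.054, -0.999], [-1.0, 0.0, 0.0]]
ft_force: [-0.4, 0.1, -8.0]
grip_width: 0.0187
F [-0.1   0.12 -7.53] M [ 0.002  0.006 -0.024] off y (from Mx/Fz) mm -0.2 off x 0.9
t 36.9 p [ 0.6583 -0.0388  0.0824] q [-13.6  39.9  67.4   0.   72.7 -10.5] F [-0.2  0.3 -7.3] M [-0.06  0.02  0.03] w 0.0188
```

```bash
python3 -m crank '{"hand":[240,240],"translation":[[0.001,0,0],[0.001,0,0]],"dr":[[0,0,0],[0,0,0]]}' | grep -E "pos|force"
python3 -m crank '{"hand":[240,240],"translation":[[0.001,0,0],[0.001,0,0]],"dr":[[0,0,0],[0,0,0]]}'| grep -E "pos|force"
python3 - <<'E'
from h import *
im=wrench(6);st()
E
```

```text
position: [0.6582, -0.0388, 0.0811]
ft_force: [-0.1, 0.4, -7.1]
position: [0.6583, -0.0388, 0.0806]
ft_force: [-0.6, -0.8, -4.6]
F [-0.76  0.3  -4.34] M [0.014 0.133 0.003] off y (from Mx/Fz) mm -3.2 off x 30.6
t 37.6 p [ 0.6583 -0.0389  0.0806] q [-13.6  40.   67.5  -0.   72.5 -10.5] F [-0.5  0.9 -4.3] M [0.01 0.13 0.01] w 0.0191
```

Contact has begun: the strip carries about 3 N. I'll lower another 0.7 mm, open gently and retreat straight up.

```bash
python3 -m crank '{"hand":[240,240,240],"translation":[[0.0007,0,0],[0.0007,0,0],[0.0007,0,0]],"dr":[[0,0,0],[0,0,0],[0,0,0]]}' 
python3 -m crank '{"hand":[215,205,195,185,175],"translation":[[0,0,0],[0,0,0],[0,0,0],[0,0,0],[0,0,0]],"dr":[[0,0,0],[0,0,0],[0,0,0],[0,0,0],[0,0,0]]}' 20
python3 - <<'E'
from h import *
st();im=tilt('side',(250,100,600,330))
E
```

```text
time_s: 37.9
position: [0.6584, -0.0389, 0.0805]
tool_rot: [[0.001, 0.999, -0.054], [-0.0, -0.054, -0.999], [-1.0, 0.001, 0.0]]
ft_force: [-3.9, 0.3, 5.6]
grip_width: 0.0194
time_s: 38.4
position: [0.6586, -0.0389, 0.0795]
tool_rot: [[0.001, 0.999, -0.055], [-0.0, -0.055, -0.999], [-1.0, 0.001, 0.0]]
ft_force: [0.1, 0.2, 0.3]
grip_width: 0.0267
t 38.4 p [ 0.6586 -0.0389  0.0795] q [-13.6  40.1  67.5   0.   72.4 -10.5] F [0.1 0.2 0.3] M [-0.04 -0.02 -0.04] w 0.0267
side blue y -0.195 n 8 x 0.6473 z95 0.1059 zmed 0.1048
side blue y -0.165 n 32 x 0.6491 z95 0.1055 zmed 0.1043
side blue y -0.135 n 32 x 0.6516 z95 0.1054 zmed 0.1042
side blue y -0.105 n 27 x 0.6528 z95 0.1055 zmed 0.1048
side blue y -0.075 n 30 x 0.6535 z95 0.1057 zmed 0.1047
side blue y -0.045 n 18 x 0.6583 z95 0.1045 zmed 0.1041
side yellow y -0.225 n 57 x 0.6458 z95 0.1117 zmed 0.1104
side yellow y -0.195 n 8 x 0.6417 z95 0.1102 zmed 0.1096
```

```bash
python3 -m crank '{"hand":[165,160,160,160,160],"translation":[[0,0,0],[-0.01,0,0],[-0.04,0,0],[-0.08,0,0],[-0.12,0,0]],"dr":[[0,0,0],[0,0,0],[0,0,0],[0,0,0],[0,0,0]]}' >/dev/null
python3 -m crank '{"hand":[160,160,160,160,160],"translation":[[-0.02,-0.04,0],[-0.02,-0.08,0],[-0.02,-0.12,0],[-0.02,-0.16,0],[-0.02,-0.2,0]],"dr":[[0,0,0],[0,0,0],[0,0,0],[0,0,0],[0,0,0]]}' >/dev/null
python3 -m crank '{"hand":[160,160,160,160,160],"translation":[[0,0,-0.04],[0,0,-0.08],[0,0,-0.12],[0,0,-0.16],[0,0,-0.2]],"dr":[[0,0,0],[0,0,0],[0,0,0],[0,0,0],[0,0,0]]}'
python3 - <<'E'
from h import *
tilt('side',(250,100,600,330));im,_=cams.get_image('side');it,_=cams.get_image('top')
find(it,'yellow',.115,(240,140,420,190),20);find(it,'blue',.104,(240,140,420,190),20);find(it,'red',.073,(290,140,350,190),10);find(it,'copper',.053,(290,140,350,190),10)
cv2.imwrite('pics/o.png',np.vstack([cv2.resize(im[140:260,240:480],(720,360)),cv2.resize(it[130:210,240:420],(540,240)).__class__(0) if 0 else cv2.resize(it[135:205,235:445],(720,240))]))
E
```

```text
time_s: 39.95
position: [0.4694, 0.1734, 0.2206]
tool_rot: [[0.002, 0.999, -0.055], [0.0, -0.055, -0.999], [-1.0, 0.002, -0.0]]
ft_force: [-0.6, -0.4, -0.6]
grip_width: 0.0314
side blue y -0.195 n 8 x 0.6477 z95 0.1054 zmed 0.1047
side blue y -0.165 n 32 x 0.6494 z95 0.1057 zmed 0.1047
side blue y -0.135 n 28 x 0.651 z95 0.1054 zmed 0.1044
side blue y -0.105 n 29 x 0.6522 z95 0.1056 zmed 0.1048
side blue y -0.075 n 22 x 0.6541 z95 0.106 zmed 0.105
side blue y -0.045 n 24 x 0.6566 z95 0.1054 zmed 0.1041
side blue y -0.015 n 14 x 0.6578 z95 0.1058 zmed 0.1048
side yellow y -0.225 n 60 x 0.6452 z95 0.1112 zmed 0.1102
side yellow y -0.195 n 6 x 0.6409 z95 0.1108 zmed 0.11
side yellow y 0.015 n 64 x 0.6544 z95 0.1214 zmed 0.1202
side yellow y 0.045 n 18 x 0.6466 z95 0.1217 zmed 0.1208
yellow px 383.0 164.0 xy [ 0.6473 -0.2187] yaw 67.4 LW [0.035 0.034] 137
yellow px 299.0 159.0 xy [0.6615 0.0268] yaw 4.5 LW [0.059 0.049] 334
blue px 342.0 162.0 xy [ 0.6537 -0.0998] yaw 86.9 LW [0.202 0.019] 431
red px 321.0 168.0 xy [ 0.6385 -0.0385] yaw -70.9 LW [0.02  0.018] 41
red px 322.0 154.0 xy [ 0.682  -0.0406] yaw 69.5 LW [0.018 0.016] 32
copper px 322.0 171.0 xy [ 0.6342 -0.0414] yaw -84.6 LW [0.054 0.023] 51
copper px 327.0 155.0 xy [ 0.6811 -0.0567] yaw 44.0 LW [0.013 0.011] 15
```

View pics/o.png

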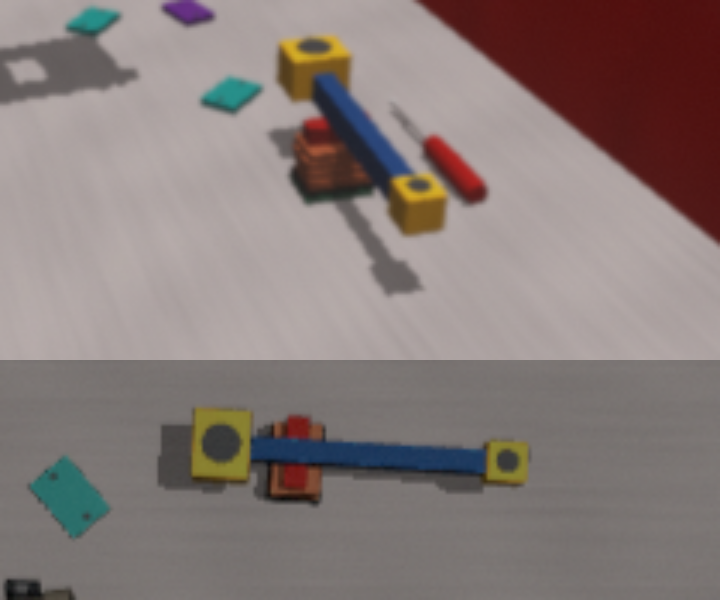

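The bar balances level on the strip alone. In the top crop it crosses the strip's middle at (297,452), at yaw 86.9°, and the arm is clear. Handing in.

```bash
python3 -c "
from rig import env
print(env.close_job())"
```

```text
the job is handed in; nothing more can be done
None
```

I handed the job in at about 40 s of the 210 s allowed. It gives no verdict, so the results below are my own last checks.

**What I did:** I piled the four copper plates on the plinth and laid the red strip along the middle of the top one. A low trial lift with a stiff grip showed the bar's weight 14.5 mm off the grip, towards the big block. I shifted the grip by that much, which left an offset of about 0.5 mm. Then I lifted the bar level to about 135 mm, set it across the strip and let go.

**Last checks:**
- **Pile:** the top plate was within about 1.5 mm and 1° of the plinth when last fully visible, before the strip went on. One earlier reading gave a yaw 6° off. The arm's shadow lay across the plate in that view, and a clear view put it back to 0.7°.
- **Strip:** it was about 2 mm from the plinth's middle and in line with it, last measured just before the bar went on. The bar now hides its middle.
- **Bar:** after release it is level (its top stays at 0.105–0.106 m along its length). Its yaw is 86.9°, against 86.9° for the plinth's y. Its line passes within about 2 mm of the strip's middle, and it rests on the strip alone.
- **Bystanders and look-alikes:** the robot did not touch the screwdriver, carton, jar or look-alikes. The arm was clear of everything at the end.

I saw no knocked plate and no slackened grip.

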